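# Wind back the pusher of a sausage filler with its loose crank

### The job

Get the sausage filler ready for loading: push its loose crank fully down onto the square brass shaft, turn it clockwise until the blue pusher is wound all the way back against the gear head, then lift the crank off and lay it gently, socket side down, wholly on the round wooden board beside the jam jar. Move the pusher only with the crank, and do not shift or tip the jars or the tin.

Things in the scene. Friction and masses are not known exactly. Their poses are not given: they have to be found in the camera images.
- filler: White sausage filler, fixed, 225 x 112 mm on plan. Origin on the worktop under the shaft's foot; x runs back along the trough, z up. Gear head: x -45 to 48 mm, y -50 to 50, about 125 mm high, its sloping face looks toward -x and up; behind it an open steel trough, x 46 to 168, 98 mm wide, 84 mm high, with a short outlet to x 194.
- shaft_seat (a point): On the shaft's axis at its collar, where the fitted crank's underside rests (13 mm before, 126 mm above the filler's origin). z points out along the shaft, leaning 32 degrees from vertical toward the filler's -x; x, y are square to the brass faces and turn with the shaft. It stands out 20.5 mm: 14 x 14 mm square for 14 mm, then tapers to 8 x 8. A fitted crank can turn clear all round.
- drive (a joint): Turn of the shaft in rad; grows clockwise as seen looking down on the shaft's end (negative about the z of shaft_seat), 0 to 3.6 with stops at both ends. Friction about 0.2 N m (2.5 N at the crank's grip); stays where it is left.
- pusher (a joint): Travel of the blue pusher plate in m toward the gear head, 0 to 0.072 where it stops at the head; geared to the shaft, 0.020 m per rad of drive. Its toothed rack (14 mm wide, top 60 mm above the worktop) comes out of the front of the head below the crank's path, up to 80 mm.
- pusher_top (a point): Middle of the top edge of the blue pusher plate (14 x 86 x 46 mm) in the trough.
- crank: Loose steel crank, 0.24 kg, starts flat on the worktop, socket down. Origin: centre of the hub's underside at the mouth of the square socket (16 x 16 mm, 22 deep, walls along x and y: fits the shaft four ways, 1 mm play each side, about 0.14 rad turning play). z: out of the hub's back; x: along the arm. Hub 30 x 30 mm, 50 high; arm 20 wide, 12 thick, flush with the underside, ends at x 104 mm.
- grip_mid (a point): Middle of the crank's red grip, at x 80, z 39.5 mm in the crank's frame: a round upright handle 26 mm thick, 52 mm long (z 13.5 to 65.5 mm) that spins freely on the arm.
- board: Round wooden board, 250 mm across, 16 mm thick, fixed. Origin at the centre of its underside, z up. A jam jar stands on it.
- jam_jar: Jar with red lid, 61 mm across, 75 mm high, standing on the board about 78 mm from its centre toward its +x. Origin at its underside's centre.
- tin: Round tin, 86 mm across, 40 mm high, standing by the crank. Origin at its underside's centre.
- glass_jar: Glass jar with green lid, 55 mm across, 70 mm high, standing by the crank. Origin at its underside's centre.
- spice: Square-shouldered spice jar, yellow lid, 42 mm across, 96 mm high, standing beyond the crank's grip. Origin at its underside's centre.
- honey: Honey jar with red lid, 59 mm across, 85 mm high, standing to the right behind the filler. Origin at its underside's centre.

How it is judged:
On the way, in this order (a step that is already met when the one before it is completed fails the run):
1. the crank is fully down on the square shaft, the pusher not yet home (distance between crank and shaft_seat below 0.006 m and angle between the z axis of crank and the z axis of shaft_seat, either way round below 0.15 rad and value of joint pusher below 0.05 m), for 0.2 s.
2. the pusher is wound home with the crank still on the shaft (distance between crank and shaft_seat below 0.012 m and value of joint pusher above 0.0685 m), for 0.1 s.
3. the crank is lifted clear of the shaft, the pusher still home (distance between crank and shaft_seat above 0.035 m and value of joint pusher above 0.0685 m), for 0.1 s.
At the end, for the whole second after the job is handed in: the pusher is within 3.5 mm of its home stop against the gear head; the crank lies released and at rest, flat on the board (underside within about 5 mm of its top, tilted less than 0.08 rad), its hub's axis less than 115 mm and its grip's axis less than 120 mm from the board's centre (value of joint pusher above 0.0685 m and z of crank in the frame of board between 0.012 and 0.021 m and angle between crank's own z axis and vertical below 0.08 rad and horizontal distance between crank and board below 0.115 m and horizontal distance between grip_mid and board below 0.12 m and linear speed of crank below 0.02 m/s); the robot touches nothing.
It fails at once if a jar or the tin is shifted more than 30 mm or tipped more than 0.35 rad (distance of any of jam_jar, tin, glass_jar, spice, honey from where it was at the start of the episode above 0.03 m or angle between any of jam_jar, tin, glass_jar, spice, honey's own z axis and vertical above 0.35 rad).
It fails at once if the pusher is pushed directly with the fingers (contact force between the fingers and pusher above 3 N).
It fails at once if the shaft is driven home with the crank off it (distance between crank and shaft_seat above 0.035 m and velocity of joint pusher above 0.01 m/s).
It fails at once if the crank is dropped or slammed on the board (more than 80 N) (contact force between crank and board above 80 N).
It also fails if it takes over 72 s, if anything falls off the work surface, if the arm or the gripper's body presses on something with over 40 N, if the wrist force passes 120 N, or if a joint passes its speed limit or range.

### The arm

A 7-joint arm with a two-finger parallel gripper is mounted at the origin on a cart in front of the work surface, level with it; the furniture and walls round the work are solid. World frame = base frame: x ahead of the robot, y to its left, z up, the work surface at z = 0. Lengths are in m, angles in rad, forces in N, time in s.
With the tool pointing down it reaches from about 0.4 to 0.925 m from the base axis. Payload 5.6 kg.
Tool frame: the origin (TCP) lies midway between the tips of the shut fingers; the grasp point (between the pads) lies env.pinch_z behind it (env.pinch_z is the distance from the TCP to the grasp point, in m); z points along the fingers, y is the line along which they close (so a half turn about z gives the same grasp; the last joint's range is limited). The gripper opens to 85 mm and grips with 20 to 120 N. Pads are 22 mm wide; open, the fingers measure 114 mm over their backs; the gripper's body (76 mm by 85 mm) begins 54 mm behind the grasp point. The pads swing forward as they close: fully open they stand 13 mm farther back than shut.
Start: joints at [-1.35, 0.468, -0.012, 1.603, 0.006, 1.071, -0.056], TCP at [0.17, 0.628, 0.21] pointing down, gripper open.
Joint ranges: [-2.53, 2.53], [-0.31, 2.02], [-1.57, 1.55], [0.28, 2.44], [-1.29, 4.43], [0.15, 1.84], [-2.92, 2.92]. Speed limits (rad/s): [2.57, 2.57, 3.14, 3.14, 3.14, 3.14, 3.14].

### API

Orientations are given as a unit quaternion [w, x, y, z].
In Python, from workcell import get_state, optics, job_done, env gives the robot as it stands.
- The arm moves only by the tool servo_tool, never from a script. Its argument "series" is a list of rows, each a list of 7 numbers: the turn, a rotation vector about the tool's x, y, z in rad, then the shift along the tool's x, y, z in m, then the opening, from 0 (shut) to 1 (fully open). A call has 1 to 5 rows; each row is the pose to reach, as a shift and turn from the pose commanded when the call began, along the tool's axes at that moment; what a row does not reach only later rows make up. A row lasts 1/10 s, in which the tool goes at most 50 mm and 8.59 degrees, less where a joint would pass 70% of its speed; a pose out of reach is approached as far as the arm can. A call with a gripper value outside its range is refused whole. The fingers move at their own pace and stop on an object; "newtons" is the grip in N (left out, the last holds). Time passes only in rows, so rows that repeat a pose let the fingers close. It gives the time, the measured TCP pose, the force, the opening and the grip force at its end, in the units of the state.
- get_state(): the state, without advancing time (a new reading comes with each control period).
- optics.read_camera(name): name is "side" or "top" or "wrist"; returns a dict with "color" (480x640x3 uint8, blue, green, red), "fx", "fy", "cx", "cy" (pixels), "view" (4x4, takes a point from world to camera coordinates); the wrist camera has in their place "hand_eye" (4x4, takes a point from camera to tool coordinates, whose origin is the TCP and whose axes are the flange's). Camera axes: x right, y up, looking along -z (the intrinsics and any distortion apply to the point x, -y, -z); pixel columns grow to the right and rows downward; lengths in m; the calibration is good to about 2 mm. A picture is of the moment at which its call begins: read the wrist's pose just before it. There is no depth.
- job_done(): hands the job in; it is judged then, once.
The state is a dict: "time_s": time; "q": joint angles; "dq": joint speeds; "effort": joint torques, N m; "eef_pos": TCP position; "eef_rot": TCP orientation; "contact_force": force on the tool from outside, world axes, zero at the start; "moment": the same for the moment, N m; "grip_width": finger opening in m; "grip_force": force on a finger pad.
Only numpy, scipy, OpenCV 4.12 (cv2) and the standard library are available. Lean on these libraries where they do the work, as an engineer would, in place of code of your own. Each camera call takes 0.05 s, during which the arm holds its last target. There are 200 camera calls.

## Working session

There is one attempt and no reset: what is moved stays moved. The work goes in short steps, Python scripts to look and compute and a tool call to move; the robot and the scene stay as the last step left them, time stands still between calls to the robot, and variables do not carry over. Pictures are saved under pics/ and viewed, at most 12 in all, crops included, and the job is handed in when it is done.

Besides the shell and the picture viewer there is one more tool, called after ">>>" by a JSON object that holds its "api" and its "payload", one argument or row to a line. servo_tool: Moves the arm, as the interface text tells. Its arguments: {"type":"object","properties":{"series":{"type":"array"},"newtons":{"type":"number"}},"required":["series"]}

```bash
ls; mkdir -p pics
python3 - <<'E'
from workcell import get_state, optics, env
import cv2,numpy as np,pickle
s=get_state();print(s,env.pinch_z)
for n in("top","side"):
    c=optics.read_camera(n);cv2.imwrite(f"pics/{n}0.png",c["color"]);pickle.dump(c,open(f"pics/{n}.pkl","wb"))
    print(n,{k:v for k,v in c.items() if k!="color"})
E
```

```text
pics
{'time_s': 0.0, 'q': array([-1.35000365,  0.46840117, -0.01160538,  1.60365136,  0.00602235,
        1.07142335, -0.05625825]), 'dq': array([ 3.68845633e-04, -2.37848001e-03, -1.13416942e-05, -1.08939238e-03,
       -6.99773104e-05,  1.43637474e-03, -1.91455989e-03]), 'effort': array([ 2.48046845e-04, -5.32381618e+01,  2.19696842e-02, -2.51299131e+01,
        1.15582507e-02,  7.71058782e-03,  3.61977141e-05]), 'eef_pos': array([0.16939653, 0.62689589, 0.20901134]), 'eef_rot': array([-4.87613296e-05,  1.31518686e-01,  9.91313260e-01, -9.23245114e-04]), 'contact_force': array([ 0.74509782, -0.69856916, -0.31795895]), 'moment': array([ 0.04976296,  0.04757576, -0.00130831]), 'grip_force': 0.0, 'grip_width': 0.08525081121369395} 0.0187
top {'fx': 530.0355628275205, 'fy': 530.0355628275205, 'cx': 318.09709774882174, 'cy': 235.7159473969286, 'view': array([[ 0.20590337, -0.97857029,  0.00199731, -0.04912103],
       [ 0.86515879,  0.18299318,  0.46691944, -0.50230088],
       [-0.45727899, -0.09441229,  0.8842976 , -1.51811465],
       [ 0.        ,  0.        ,  0.        ,  1.        ]])}
side {'fx': 556.0570227903972, 'fy': 556.0570227903972, 'cx': 320.8533211060645, 'cy': 237.173095619995, 'view': array([[ 0.85526233,  0.51817635,  0.00442973, -0.46880342],
       [-0.45340149,  0.74415617,  0.49056975,  0.16177239],
       [ 0.25090523, -0.42157427,  0.87139067, -1.81064093],
       [ 0.        ,  0.        ,  0.        ,  1.        ]])}
```

View pics/top0.png

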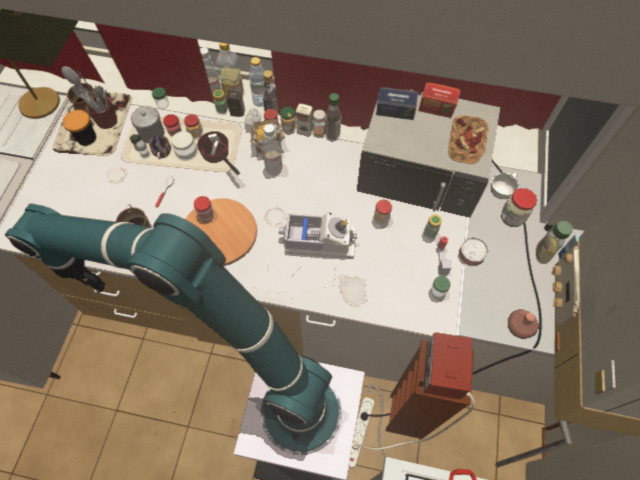

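View pics/side0.png

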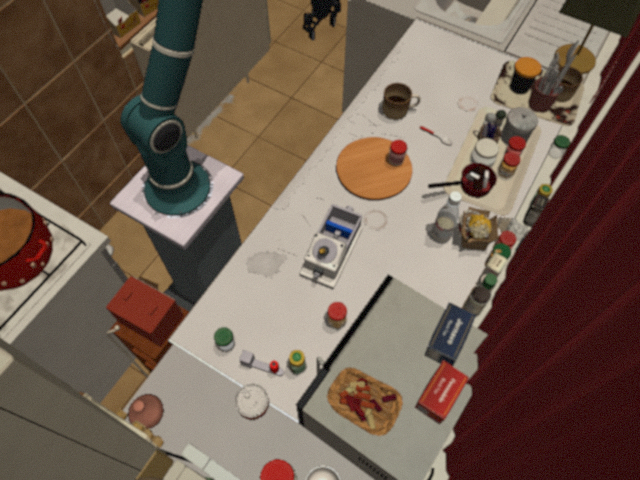

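The top view shows the crank hub at about (446,263) and its grip at (443,243). The tin is at (474,250), the glass jar at (441,287), the spice jar at (433,225), the filler at (320,232) and the board at (222,232). In the side view the crank is at (247,358)–(275,367) and the filler at (330,245). I'll take enlarged crops next.

```bash
cat > h.py <<'E'
import numpy as np,pickle,cv2
def cam(n): return pickle.load(open(f"pics/{n}.pkl","rb"))
def ray(c,u,v):
    V=c["view"];R=V[:3,:3];o=-R.T@V[:3,3]
    d=R.T@np.array([(u-c["cx"])/c["fx"],-(v-c["cy"])/c["fy"],-1]);return o,d
def onz(c,u,v,z):
    o,d=ray(c,u,v);return o+d*(z-o[2])/d[2]
def tri(*rs):
    A=0;b=0
    for o,d in rs:
        d=d/np.linalg.norm(d);P=np.eye(3)-np.outer(d,d);A=A+P;b=b+P@o
    return np.linalg.solve(A,b)
def proj(c,p):
    q=c["view"][:3,:3]@p+c["view"][:3,3];return c["cx"]+c["fx"]*q[0]/-q[2],c["cy"]-c["fy"]*q[1]/-q[2]
E
python3 - <<'E'
from h import *
t=cam("top")["color"];s=cam("side")["color"]
a=cv2.resize(t[195:305,270:400],None,fx=6,fy=6,interpolation=3)[:600]
# 4 tiles 400x300
def cr(im,x,y,w=80,h=60): return cv2.resize(im[y:y+h,x:x+w],(400,300),interpolation=cv2.INTER_CUBIC)
cv2.imwrite("pics/c1.png",np.vstack([np.hstack([cr(t,280,205),cr(t,405,225)]),np.hstack([cr(s,295,220),cr(s,205,325)])]))
E
```

```text
(no output)
```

View pics/c1.png

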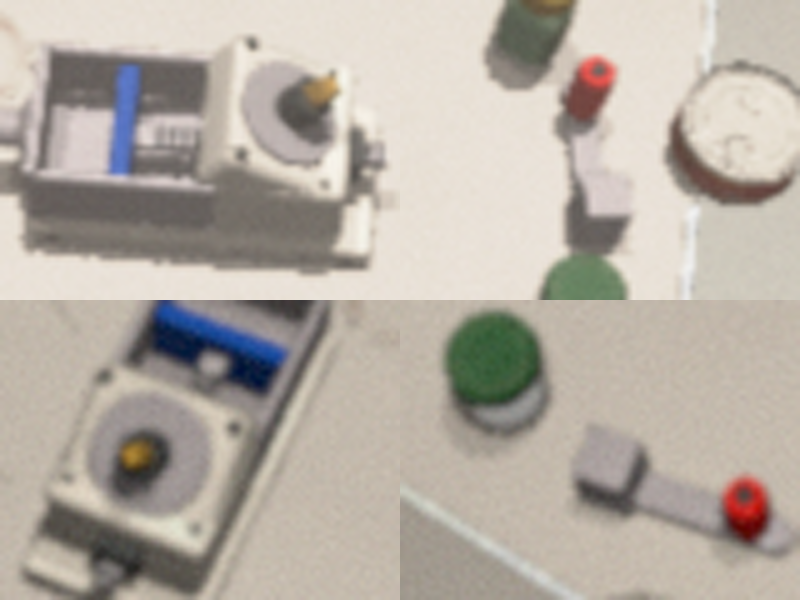

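The enlarged tiles show these pixel positions:

| Feature | Top view | Side view |
|---|---|---|
| Shaft tip | (345,222.6) | (322.4,250.4) |
| Crank hub top | (446.4,263.4) | (247.8,355.4) |
| Grip top | (444.4,238.4) | (274.2,363.4) |

Next I'll triangulate these points.

Run:
```python
from h import *
np.set_printoptions(precision=4,suppress=True)
t=cam("top");s=cam("side")
T=lambda u,v:(280+u/5,205+v/5); S=lambda u,v:(295+u/5,220+(v-300)/5)
T2=lambda u,v:(405+(u-400)/5,225+v/5); S2=lambda u,v:(205+(u-400)/5,325+(v-300)/5)
def X(n,a,b): print(n,tri(ray(t,*a),ray(s,*b)))
X("tip",T(325,88),S(137,452))
X("hub",T2(607,192),S2(614,452)); X("grip",T2(597,67),S2(746,492))
for n,a,z in(("hub",T2(607,192),.05),("grip",T2(597,67),.0655),("tin",T2(742,125),.04),("glass",T2(585,290),.07)):print(n,onz(t,*a,z))
for n,a,z in(("hub",S2(614,452),.05),("grip",S2(746,492),.0655),("glass",S2(493,357),.07)):print(n,onz(s,*a,z))
X("plate",T(123.5,118),S(221,334))
X("screw BL",T(241,155),S(197,527)) if 0 else None
# head screws: side view (105,377)=? (233,427) (195,527) (67,505)
Tn=[(252,43),(242,155),(325,183)];Sn=[(233,427),(105,377),(67,505)]
for a,b in zip(Tn,Sn):X("screw",T(*a),S(*b))
for a in((30,180),(208,187)):print("trough near top",onz(t,*T(*a),.084))
for a in((25,240),(370,265)):print("base near",onz(t,*T(*a),.0))
# objects
for n,a,z in(("honey",(383,207),.085),("spice",(434,218),.096),("jam",(203,202),.091)):print(n,onz(t,*a,z))
for n,a,z in(("honey",(337,310),.085),("spice",(297,355),.096),("jam",(398,147),.091)):print(n,onz(s,*a,z))
# board ellipse
hsv=cv2.cvtColor(s["color"],cv2.COLOR_BGR2HSV);m=cv2.inRange(hsv,(5,110,90),(20,255,255));m[:, :320]=0;m[:,430:]=0;m[:120]=0;m[210:]=0
p=np.argwhere(m)[:,::-1];P=np.array([onz(s,u,v,.016)[:2] for u,v in p]);(c,r)=cv2.minEnclosingCircle(P.astype(np.float32));print("board",c,r,len(p))
```

```text
tip [ 0.5602 -0.0161  0.1348]
hub [ 0.5301 -0.3529  0.0471]
grip [ 0.6073 -0.3366  0.0655]
hub [ 0.5272 -0.3551  0.05  ]
grip [ 0.6067 -0.3378  0.0655]
tin [ 0.5982 -0.4377  0.04  ]
glass [ 0.4478 -0.3448  0.07  ]
hub [ 0.5321 -0.3506  0.05  ]
grip [ 0.6079 -0.3355  0.0655]
glass [ 0.4522 -0.3454  0.07  ]
plate [0.5455 0.1091 0.0718]
screw [0.5934 0.0358 0.1152]
screw [0.5138 0.0264 0.1135]
screw [ 0.527  -0.0299  0.0662]
trough near top [0.483  0.1555 0.084 ]
trough near top [0.5015 0.0442 0.084 ]
base near [0.4801 0.1627 0.    ]
base near [ 0.5093 -0.0638  0.    ]
honey [ 0.6703 -0.1264  0.085 ]
spice [ 0.6567 -0.293   0.096 ]
jam [0.5632 0.4542 0.091 ]
honey [ 0.6764 -0.1276  0.085 ]
spice [ 0.6529 -0.2929  0.096 ]
jam [0.562  0.4533 0.091 ]
board (0.4663533866405487, 0.4656451344490051) 0.2102670669555664 3589
```

Run:
```python
from workcell import optics
import numpy as np
c=optics.read_camera("wrist");np.set_printoptions(precision=4,suppress=True)
print(c["hand_eye"],c["fx"],c["cx"],c["cy"],c.keys())
from h import *
for n in("top","side"):
  c=cam(n);print(n)
print(onz(cam("side"),374.5,167.5,.016))
```

```text
[[ 0.0009  0.9578  0.2873  0.0721]
 [ 1.     -0.0004 -0.0016 -0.0003]
 [-0.0014  0.2873 -0.9578 -0.1634]
 [ 0.      0.      0.      1.    ]] 428.376807090477 322.56438470047453 234.71273704978333 dict_keys(['color', 'fx', 'fy', 'cx', 'cy', 'hand_eye'])
top
side
[0.5156 0.395  0.016 ]
```

>>> {"api": "servo_tool", "payload": {
  "series": [
    [0, 0, 0.14, -0.045, -0.014, 0, 1],
    [0, 0, 0.28, -0.09, -0.028, 0, 1],
    [0, 0, 0.42, -0.135, -0.042, 0, 1],
    [0, 0, 0.56, -0.18, -0.056, 0, 1],
    [0, 0, 0.7, -0.226, -0.071, 0, 1]
  ]
}}

```text
time_s: 0.65
eef_pos: [0.3703, 0.4989, 0.2099]
eef_rot: [-0.0, 0.466, 0.885, -0.0]
contact_force: [0.5, 1.0, -0.4]
grip_width: 0.0856
grip_force: 0.0
```

>>> {"api": "servo_tool", "payload": {
  "series": [
    [0, 0, 0.14, -0.049, 0.005, 0, 1],
    [0, 0, 0.28, -0.098, 0.01, 0, 1],
    [0, 0, 0.42, -0.147, 0.015, 0, 1],
    [0, 0, 0.56, -0.196, 0.02, 0, 1],
    [0, 0, 0.7, -0.245, 0.023, 0, 1]
  ]
}}

```text
time_s: 1.15
eef_pos: [0.5288, 0.3103, 0.21]
eef_rot: [-0.0, 0.741, 0.671, 0.0]
contact_force: [0.7, 0.3, -0.4]
grip_width: 0.0856
grip_force: 0.0
```

>>> {"api": "servo_tool", "payload": {
  "series": [
    [0, 0, 0.14, -0.047, 0.007, 0, 1],
    [0, 0, 0.28, -0.094, 0.014, 0, 1],
    [0, 0, 0.42, -0.141, 0.021, 0, 1],
    [0, 0, 0.56, -0.188, 0.028, 0, 1],
    [0, 0, 0.7, -0.235, 0.042, 0, 1]
  ]
}}

```text
time_s: 1.65
eef_pos: [0.5469, 0.0725, 0.2099]
eef_rot: [-0.001, 0.926, 0.377, -0.0]
contact_force: [0.8, 0.0, -0.6]
grip_width: 0.085
grip_force: 0.0
```

>>> {"api": "servo_tool", "payload": {
  "series": [
    [0, 0, 0, -0.025, 0.025, 0, 1],
    [0, 0, 0, -0.05, 0.06, 0, 1],
    [0, 0, 0, -0.05, 0.06, 0, 1]
  ]
}}

```text
time_s: 1.95
eef_pos: [0.5543, -0.0111, 0.2105]
eef_rot: [0.002, 0.927, 0.375, -0.0]
contact_force: [-0.8, -0.5, 0.0]
grip_width: 0.0851
grip_force: 0.0
```

```bash
cat >> h.py <<'E'
from scipy.spatial.transform import Rotation as Rn
def wshot(name):
    from workcell import get_state,optics
    s=get_state();c=dict(optics.read_camera("wrist"))
    T=np.eye(4);q=s["eef_rot"];T[:3,:3]=Rn.from_quat([q[1],q[2],q[3],q[0]]).as_matrix();T[:3,3]=s["eef_pos"]
    c["T"]=T;c["view"]=np.linalg.inv(T@c["hand_eye"]);pickle.dump(c,open(f"pics/{name}.pkl","wb"))
    cv2.imwrite(f"pics/{name}.png",c["color"]);return c
E
python3 -c "
from h import *
c=wshot('w1');print(c['T'].round(4))"
```

```text
[[ 0.7194  0.6946  0.0012  0.5543]
 [ 0.6946 -0.7194 -0.0029 -0.0111]
 [-0.0012  0.0029 -1.      0.2105]
 [ 0.      0.      0.      1.    ]]
```

View pics/w1.png

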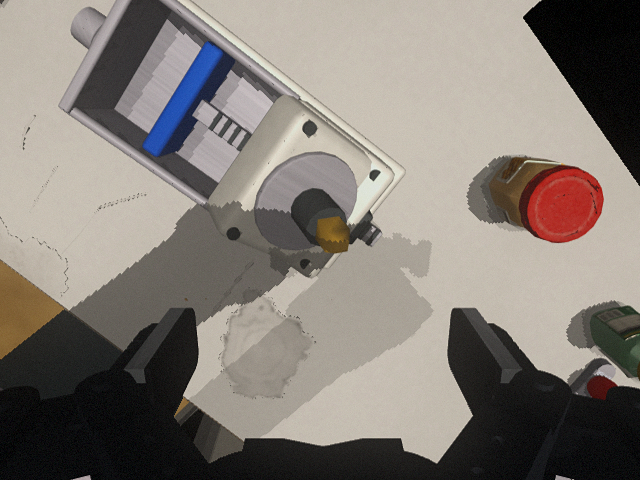

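The wrist view shows the shaft end at about (330,235), the rear trough corner at about (62,108) and the pusher plate from (212,45) to (152,152). I'll enlarge the shaft.

```bash
python3 -c "
from h import *
c=cam('w1')['color'];cv2.imwrite('pics/w1c.png',cv2.resize(c[180:270,265:385],(800,600),interpolation=cv2.INTER_CUBIC))"
```

```text
(no output)
```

View pics/w1c.png

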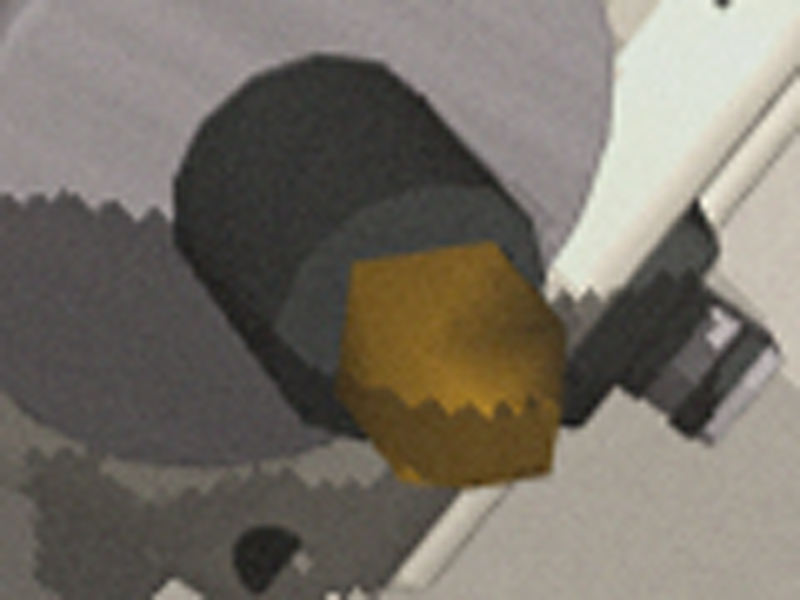

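```bash
cat > fit.py <<'E'
from h import *
from scipy.optimize import least_squares
def seat(p):
    x,y,z,w=p[:4];Rf=Rn.from_euler("z",w).as_matrix();o=np.array([x,y,z])
    return Rf,o,o+Rf@[-.013,0,.126]
def shaft(p):
    Rf,o,s=seat(p);Rs=Rf@Rn.from_euler("y",-np.deg2rad(32)).as_matrix()@Rn.from_euler("z",p[4]).as_matrix()
    L=[]
    for h,a in((0,7),(14,7),(20.5,4)):
        for i,j in((1,1),(1,-1),(-1,-1),(-1,1)):L.append(s+Rs@np.array([i*a,j*a,h])/1e3)
    return np.array(L),s,Rs
if __name__=="__main__":
    np.set_printoptions(precision=4,suppress=True)
    c=cam("w1")
    sil=np.array([(352,262),(492,242),(565,330),(550,470),(400,485),(340,390)])/6.6667+[265,180]
    tl=np.array([(62,108),(208,206)])
    def res(p):
        L,_,_=shaft(p);U=np.array([proj(c,q) for q in L]);H=cv2.convexHull(U.astype(np.float32))[:,0]
        r=[*np.array([np.min(np.linalg.norm(H-v,axis=1)) for v in sil])]
        Rf,o,_=seat(p)
        r+=list((np.array(proj(c,o+Rf@[.168,.049,.084]))-tl[0])*.5)
        a,b=[np.array(proj(c,o+Rf@[k,.049,.084])) for k in(.168,.05)]
        n=np.array([-(b-a)[1],(b-a)[0]]);n/=np.linalg.norm(n);r.append((tl[1]-a)@n*.5)
        return np.array(r+[(p[2])/.002])
    best=None
    for ph in np.arange(0,np.pi/2,.15):
        f=least_squares(res,[.557,.007,0,1.695,ph],x_scale=[.01,.01,.01,.1,.2],diff_step=1e-4)
        if best is None or f.cost<best.cost:best=f
        print(round(ph,2),f.cost,f.x)
    p=best.x;np.save("pics/p.npy",p);L,s,Rs=shaft(p);print(s,Rs,res(p))
    # pusher from plate top ends
    Rf,o,_=seat(p)
    for uv in((210,45),(157,150),(222,50),(148,150)):print("plate",Rf.T@(onz(c,*uv,.07)-o))
E
python3 fit.py
```

```text
0.0 158.97506655806959 [ 0.5571 -0.0015  0.0005  1.6737  0.0001]
0.15 3.358933520011664 [ 0.5577  0.001  -0.0027  1.6907  0.6049]
0.3 3.3573905733659424 [ 0.5577  0.0011 -0.0026  1.6906  0.606 ]
0.45 3.3583704705728046 [ 0.5577  0.001  -0.0027  1.6907  0.6059]
0.6 3.358814381746221 [ 0.5577  0.001  -0.0027  1.6908  0.6045]
0.75 3.3634171551963075 [ 0.5577  0.001  -0.0027  1.6907  0.6031]
0.9 123.39580120420752 [ 0.5585  0.004  -0.0036  1.7064  1.0196]
1.05 3.3620188427529216 [ 0.5577  0.001  -0.0027  1.6906  0.6042]
1.2 3.358679561846159 [ 0.5577  0.0011 -0.0026  1.6907  0.6074]
1.35 3.3590675309347757 [ 0.5577  0.001  -0.0027  1.6904  2.1775]
1.5 141.57234627689476 [ 0.5556  0.0038 -0.0047  1.686   1.5246]
[ 0.5593 -0.0119  0.1234] [[-0.6488 -0.7583  0.0633]
 [ 0.6239 -0.5778 -0.5261]
 [ 0.4355 -0.3019  0.848 ]] [ 0.3421  0.1136  0.7255  0.7674  0.7247  0.5561 -0.6591 -0.6784 -1.4179
 -1.3153]
plate [ 0.1136 -0.0407  0.0726]
plate [0.1063 0.0386 0.0726]
plate [ 0.1057 -0.0429  0.0726]
plate [0.1113 0.0424 0.0726]
```

The shaft fit is good to under 1 px. Next I'll move above the crank and take one close look.

>>> {"api": "servo_tool", "payload": {
  "series": [
    [0, 0, 0.07, -0.032, 0.029, 0, 1],
    [0, 0, 0.14, -0.064, 0.058, 0, 1],
    [0, 0, 0.21, -0.096, 0.086, 0, 1],
    [0, 0, 0.28, -0.128, 0.114, 0, 1]
  ]
}}

```text
time_s: 2.4
eef_pos: [0.5433, -0.1744, 0.2098]
eef_rot: [-0.001, 0.969, 0.246, 0.0]
contact_force: [0.9, -0.2, 0.7]
grip_width: 0.0851
grip_force: 0.0
```

>>> {"api": "servo_tool", "payload": {
  "series": [
    [0, 0, 0.07, -0.023, 0.036, 0, 1],
    [0, 0, 0.14, -0.046, 0.072, 0.01, 1],
    [0, 0, 0.21, -0.07, 0.11, 0.02, 1],
    [0, 0, 0.28, -0.091, 0.145, 0.04, 1],
    [0, 0, 0.28, -0.091, 0.145, 0.05, 1]
  ]
}}

```text
time_s: 2.9
eef_pos: [0.5299, -0.3507, 0.1585]
eef_rot: [0.001, 0.994, 0.105, -0.001]
contact_force: [-0.5, -0.4, -0.4]
grip_width: 0.0856
grip_force: 0.0
```

```bash
python3 -c "
from h import *
c=wshot('w2');print(c['T'].round(4))
from workcell import get_state;print(get_state()['q'])
cv2.imwrite('pics/w2c.png',cv2.resize(c['color'][0:360,80:560],(800,600),interpolation=cv2.INTER_CUBIC))"
```

```text
[[ 0.978   0.2084 -0.0025  0.5299]
 [ 0.2084 -0.978  -0.0032 -0.3507]
 [-0.0031  0.0026 -1.      0.1585]
 [ 0.      0.      0.      1.    ]]
[-0.0268221   0.59717363  0.78241501  1.72702129 -0.4800098   1.02418731
 -0.4292197 ]
```

View pics/w2c.png

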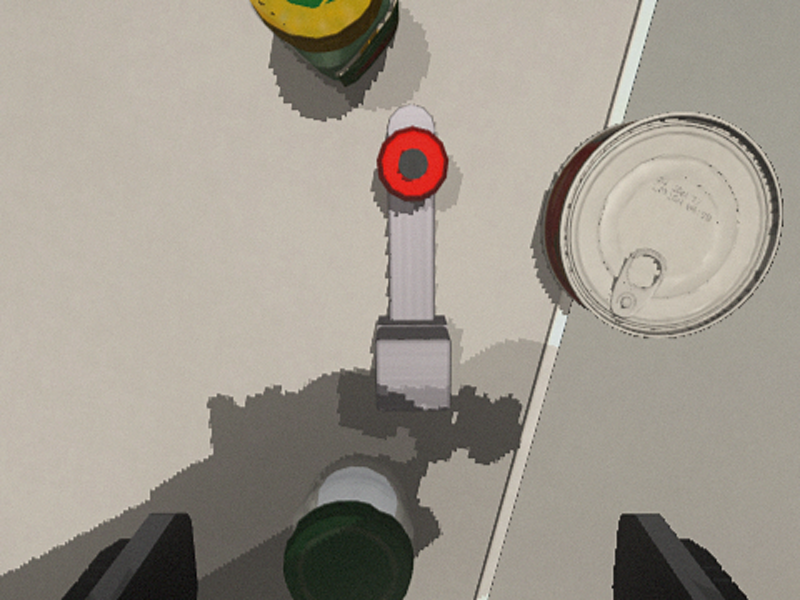

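The crop shows the hub top centred at about (413.5,374), the grip top at (412,164), and the crank well aligned with the tool.

```bash
python3 -c "
from h import *
c=cam('w2');T=c['T']
h=onz(c,413.5*.6+80,374*.6,.05);g=onz(c,412*.6+80,164*.6,.0655);d=g-h
print(h,g,np.arctan2(d[1],d[0]),np.linalg.norm(d[:2]),T[:3,:3].T@(h-T[:3,3]),np.arctan2(T[1,0],T[0,0]))"
```

```text
[ 0.53019368 -0.3551879   0.05      ] [ 0.60700864 -0.3377052   0.0655    ] 0.22378305252448855 0.07877932677842549 [-0.00034777  0.0041188   0.10848605] 0.2099531735700766
```

>>> {"api": "servo_tool", "payload": {
  "series": [
    [0, 0, -0.014, 0, 0.004, 0.03, 1],
    [0, 0, -0.014, 0, 0.004, 0.07, 1],
    [0, 0, -0.014, 0, 0.004, 0.11, 1],
    [0, 0, -0.014, 0, 0.004, 0.142, 1],
    [0, 0, -0.014, 0, 0.004, 0.142, 1]
  ]
}}

```text
time_s: 3.45
eef_pos: [0.5318, -0.3446, 0.0136]
eef_rot: [-0.003, 0.993, 0.117, -0.003]
contact_force: [0.6, 0.2, -0.3]
grip_width: 0.0851
grip_force: 0.0
```

>>> {"api": "servo_tool", "payload": {
  "newtons": 80,
  "series": [
    [0, 0, 0, 0, 0, 0, 0.25],
    [0, 0, 0, 0, 0, 0, 0.0],
    [0, 0, 0, 0, 0, 0, 0],
    [0, 0, 0, 0, 0, 0, 0],
    [0, 0, 0, 0, 0, 0, 0]
  ]
}}

```text
time_s: 3.95
eef_pos: [0.5344, -0.3504, 0.0201]
eef_rot: [0.001, 0.993, 0.116, 0.001]
contact_force: [-0.5, -0.3, 7.1]
grip_width: 0.0274
grip_force: 78.2
```

>>> {"api": "servo_tool", "payload": {
  "series": [
    [0, 0, 0, 0, 0, 0, 0],
    [0, 0, 0, 0, 0, 0, 0],
    [0, 0, 0, 0, 0, -0.02, 0],
    [0, 0, 0, 0, 0, -0.04, 0],
    [0, 0, 0, 0, 0, -0.04, 0]
  ]
}}

```text
time_s: 4.45
eef_pos: [0.5348, -0.3509, 0.0609]
eef_rot: [0.001, 0.993, 0.116, 0.002]
contact_force: [-0.4, -0.2, -0.8]
grip_width: 0.0275
grip_force: 79.4
```

```bash
python3 -c "
from h import *
from workcell import get_state
s=get_state();print(s['eef_pos'],s['q'],s['dq'],s['contact_force'],s['moment'])
c=wshot('w3');print(c['T'].round(4))
cv2.imwrite('pics/w3c.png',cv2.resize(c['color'][0:480,80:560],(600,600)))"
```

```text
[ 0.53477793 -0.35092078  0.06087342] [ 0.04119571  0.7171215   0.69202815  1.76990494 -0.58440768  0.86509062
 -0.33684148] [ 0.00947698  0.03399245 -0.03036279  0.02585356 -0.0175851  -0.02471176
  0.01340602] [-0.3651873  -0.1909419  -0.84070387] [-0.0515839   0.01563826  0.03473317]
[[ 0.9733  0.2295  0.0046  0.5348]
 [ 0.2295 -0.9733 -0.0024 -0.3509]
 [ 0.004   0.0034 -1.      0.0609]
 [ 0.      0.      0.      1.    ]]
```

View pics/w3c.png

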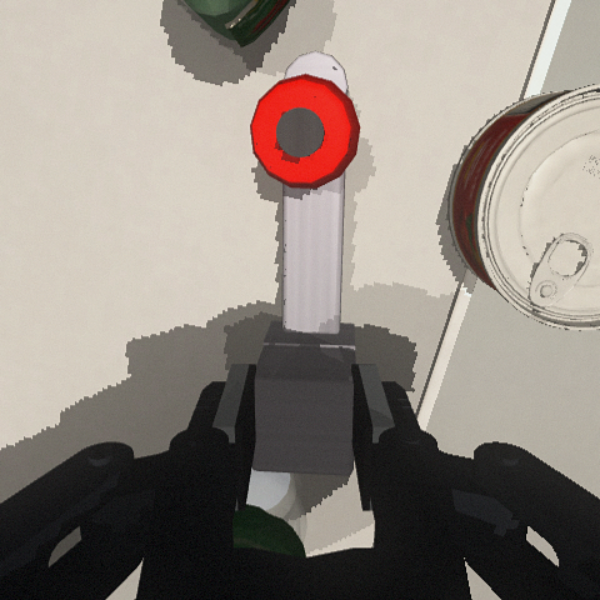

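The crank is held squarely. The hub top face spans rows 377–472 and columns 255–353 in the crop, and the grip top is at (305,131).

```bash
python3 -c "
from h import *
c=cam('w3');T=c['T'];R=T[:3,:3];c['view']=c['view']@T  # tool -> cam
f=lambda u,v,z:onz(c,u*.8+80,v*.8,z)
for z in(.0201,.0165):
  a=[f(u,v,z-.05) for u,v in((262,377),(355,377),(254,472),(353,472))];print(np.array(a).round(4),np.mean(a,0))
  print('grip',f(305,131,z-.0655))
p=np.load('pics/p.npy')
"
```

```text
[[ 0.0101 -0.0106 -0.0299]
 [ 0.0102  0.0148 -0.0299]
 [-0.0199 -0.0135 -0.0299]
 [-0.0199  0.0151 -0.0299]] [-0.00487759  0.00144084 -0.0299    ]
grip [ 0.07438188  0.00100631 -0.0454    ]
[[ 0.0119 -0.0103 -0.0335]
 [ 0.0119  0.0144 -0.0335]
 [-0.0174 -0.0132 -0.0335]
 [-0.0174  0.0147 -0.0335]] [-0.00275168  0.00142303 -0.0335    ]
grip [ 0.07436913  0.00099942 -0.049     ]
```

```bash
cat > plan.py <<'E'
from fit import *
np.set_printoptions(precision=4,suppress=True)
OFF=np.array([-.0052,.0005,.0201])
D=np.diag([1,-1,-1.])
def now():
    from workcell import get_state
    s=get_state();q=s["eef_rot"];return Rn.from_quat([q[1],q[2],q[3],q[0]]).as_matrix(),np.array(s["eef_pos"]),s
def crank_target(h,th=0,d=(0,0)):   # h along the shaft, th clockwise turn, d lateral in shaft xy
    p=np.load("pics/p.npy");_,s,Rs=shaft(p)
    c=s+Rs@np.array([d[0],d[1],h]);R=Rs@Rn.from_euler("z",-th).as_matrix()@D
    return R,c-R@OFF
def show(Rt,pt,n=1,R=None,p=None):
    R0,p0,s=now();R=R0 if R is None else R;p=p0 if p is None else p
    w=Rn.from_matrix(R.T@Rt).as_rotvec();print("rv",w,np.linalg.norm(w),"dist",np.linalg.norm(pt-p))
    for k in range(n):
        print(w/n,R.T@(pt-p)/n);R=R@Rn.from_rotvec(w/n).as_matrix();
    return
E
python3 - <<'E'
from plan import *
R,p=crank_target(.08);print(R,p)
R0,p0,s=now()
show(R,p,4,p=p0+[0,0,.18])
E
```

```text
[[-0.6488  0.7583 -0.0633]
 [ 0.6239  0.5778  0.5261]
 [ 0.4355  0.3019 -0.848 ]] [ 0.5618 -0.0616  0.2104]
rv [ 0.2798  0.6089 -2.0011] 2.110288998279112 dist 0.29120655377540583
[ 0.0699  0.1522 -0.5003] [ 0.0233 -0.0686  0.0072]
[ 0.0699  0.1522 -0.5003] [ 0.0514 -0.0486  0.0172]
[ 0.0699  0.1522 -0.5003] [ 0.0647 -0.0172  0.0286]
[ 0.0699  0.1522 -0.5003] [0.0595 0.017  0.0383]
```

>>> {"api": "servo_tool", "payload": {
  "series": [
    [0, 0, 0, 0, 0, -0.04, 0],
    [0, 0, 0, 0, 0, -0.08, 0],
    [0, 0, 0, 0, 0, -0.12, 0],
    [0, 0, 0, 0, 0, -0.16, 0],
    [0, 0, 0, 0, 0, -0.18, 0]
  ]
}}

```text
time_s: 5.0
eef_pos: [0.5338, -0.3503, 0.2406]
eef_rot: [0.001, 0.993, 0.116, 0.001]
contact_force: [0.4, -1.1, -2.0]
grip_width: 0.0277
grip_force: 79.6
```

>>> {"api": "servo_tool", "payload": {
  "series": [
    [0.014, 0.03, -0.1, 0.005, -0.014, 0.001, 0],
    [0.028, 0.061, -0.2, 0.009, -0.028, 0.003, 0],
    [0.042, 0.091, -0.3, 0.014, -0.042, 0.004, 0],
    [0.056, 0.122, -0.4, 0.019, -0.055, 0.006, 0],
    [0.07, 0.152, -0.5, 0.023, -0.069, 0.007, 0]
  ]
}}

```text
time_s: 5.5
eef_pos: [0.5392, -0.276, 0.2296]
eef_rot: [-0.044, 0.93, 0.359, 0.071]
contact_force: [0.5, 0.8, -2.0]
grip_width: 0.0273
grip_force: 79.5
```

>>> {"api": "servo_tool", "payload": {
  "series": [
    [0.014, 0.03, -0.1, 0.01, -0.01, 0.003, 0],
    [0.028, 0.061, -0.2, 0.02, -0.02, 0.007, 0],
    [0.042, 0.091, -0.3, 0.031, -0.029, 0.01, 0],
    [0.056, 0.122, -0.4, 0.041, -0.039, 0.014, 0],
    [0.07, 0.152, -0.5, 0.051, -0.049, 0.017, 0]
  ]
}}

```text
time_s: 6.0
eef_pos: [0.5454, -0.2042, 0.2226]
eef_rot: [-0.084, 0.802, 0.575, 0.136]
contact_force: [0.2, 0.1, -3.0]
grip_width: 0.0273
grip_force: 79.5
```

>>> {"api": "servo_tool", "payload": {
  "series": [
    [0.014, 0.03, -0.1, 0.013, -0.003, 0.006, 0],
    [0.028, 0.061, -0.2, 0.026, -0.007, 0.011, 0],
    [0.042, 0.091, -0.3, 0.039, -0.01, 0.017, 0],
    [0.056, 0.122, -0.4, 0.052, -0.014, 0.023, 0],
    [0.07, 0.152, -0.5, 0.065, -0.017, 0.029, 0]
  ]
}}

```text
time_s: 6.5
eef_pos: [0.5526, -0.132, 0.2151]
eef_rot: [-0.118, 0.619, 0.752, 0.193]
contact_force: [-0.6, -0.1, -2.5]
grip_width: 0.0273
grip_force: 79.5
```

Run:
```python
from plan import *
R,p=crank_target(.07)
s=now()[2];print(s['q'],s['time_s'])
show(R,p,1)
```

```text
[ 0.1588  0.4228  0.3467  1.7748 -0.6105  1.2115  0.9733] 6.5
rv [ 0.0665  0.1485 -0.4997] 0.5255718382096843 dist 0.077353517946397
[ 0.0665  0.1485 -0.4997] [0.0598 0.0185 0.0454]
```

>>> {"api": "servo_tool", "payload": {
  "series": [
    [0.013, 0.03, -0.1, 0.012, 0.004, 0.009, 0],
    [0.027, 0.059, -0.2, 0.024, 0.007, 0.018, 0],
    [0.04, 0.089, -0.3, 0.036, 0.011, 0.027, 0],
    [0.053, 0.119, -0.4, 0.048, 0.015, 0.036, 0],
    [0.066, 0.148, -0.5, 0.06, 0.018, 0.045, 0]
  ]
}}

```text
time_s: 7.0
eef_pos: [0.5612, -0.0566, 0.2021]
eef_rot: [-0.142, 0.394, 0.877, 0.236]
contact_force: [0.5, -0.3, -2.2]
grip_width: 0.0274
grip_force: 79.5
```

>>> {"api": "servo_tool", "payload": {
  "series": [
    [0, 0, 0, 0, 0, 0, 0],
    [0, 0, 0, 0, 0, 0, 0]
  ]
}}

```text
time_s: 7.2
eef_pos: [0.5612, -0.0575, 0.2026]
eef_rot: [-0.141, 0.397, 0.876, 0.235]
contact_force: [-0.0, -1.0, -1.3]
grip_width: 0.0274
grip_force: 79.5
```

Run:
```python
from plan import *
s=now()[2];print(s['q'],s['contact_force'])
for h in(.045,.025):show(*crank_target(h),1)
c=wshot('w4');p=np.load("pics/p.npy");L,_,_=shaft(p)
print([proj(c,q) for q in L[[0,8,10]]])
cv2.imwrite('pics/w4c.png',np.hstack([cv2.resize(c['color'][:480,80:560],(400,400)),cv2.resize(optics_top[205-0:265,300:360],(400,400),interpolation=2)]) if 0 else cv2.resize(c['color'],(640,480)))
```

```text
[ 0.1733  0.4899  0.2069  1.725  -0.6108  1.2858  1.3712] [-0.0237 -0.958  -1.3034]
rv [ 0.0007  0.003  -0.0056] 0.006397730347134775 dist 0.026233480130209593
[ 0.0007  0.003  -0.0056] [0.0005 0.0004 0.0262]
rv [ 0.0007  0.003  -0.0056] 0.006397730347134775 dist 0.0462302968868297
[ 0.0007  0.003  -0.0056] [0.0006 0.0004 0.0462]
[(np.float64(311.8315897463007), np.float64(224.2779849511588)), (np.float64(316.3195153695774), np.float64(238.80074381674692)), (np.float64(330.2637772923269), np.float64(251.92699481146082))]
```

View pics/w4c.png

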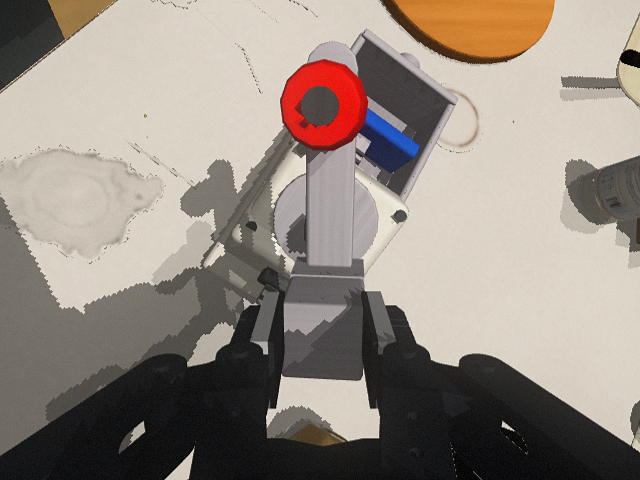

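The held crank lines up over the disc, which is centred at about (324,220). I'll descend along the shaft in stages and watch the force.

>>> {"api": "servo_tool", "payload": {
  "series": [
    [0.001, 0.003, -0.006, 0.001, 0, 0.02, 0],
    [0.001, 0.003, -0.006, 0.001, 0, 0.035, 0],
    [0.001, 0.003, -0.006, 0.001, 0, 0.045, 0],
    [0.001, 0.003, -0.006, 0.001, 0, 0.05, 0],
    [0.001, 0.003, -0.006, 0.001, 0, 0.053, 0]
  ]
}}

```text
time_s: 7.75
eef_pos: [0.5576, -0.0284, 0.1589]
eef_rot: [-0.142, 0.393, 0.877, 0.237]
contact_force: [-1.2, -0.1, 1.3]
grip_width: 0.0273
grip_force: 79.8
```

>>> {"api": "servo_tool", "payload": {
  "series": [
    [0, 0, 0, 0, 0, 0.003, 0],
    [0, 0, 0, 0, 0, 0.005, 0],
    [0, 0, 0, 0, 0, 0.007, 0],
    [0, 0, 0, 0, 0, 0.007, 0]
  ]
}}

```text
time_s: 8.15
eef_pos: [0.5556, -0.0244, 0.1536]
eef_rot: [-0.144, 0.392, 0.877, 0.237]
contact_force: [-4.4, 1.6, 1.7]
grip_width: 0.0272
grip_force: 79.8
```

Run:
```python
from plan import *
s=now()[2];print(s['contact_force'],s['moment'])
show(*crank_target(0),1)
```

```text
[-4.35    1.5707  1.6789] [-0.2149  0.9645  0.6898]
rv [-0.001  -0.0037  0.0033] 0.0050598823569798276 dist 0.012160703188160473
[-0.001  -0.0037  0.0033] [-0.0025  0.0005  0.0119]
```

>>> {"api": "servo_tool", "payload": {
  "series": [
    [0, 0, 0, 0.002, -0.001, 0.0, 0],
    [0, 0, 0, 0.003, -0.001, 0.002, 0],
    [0, 0, 0, 0.003, -0.001, 0.004, 0],
    [0, 0, 0, 0.003, -0.001, 0.004, 0]
  ]
}}

```text
time_s: 8.55
eef_pos: [0.5545, -0.0216, 0.1504]
eef_rot: [-0.142, 0.393, 0.877, 0.236]
contact_force: [-0.6, 0.6, -1.9]
grip_width: 0.0271
grip_force: 79.5
```

Run:
```python
from plan import *
R,p,s=now();print(R.T@s['contact_force'],R.T@s['moment'],s['grip_width'])
show(*crank_target(0),1)
```

```text
[-0.0778 -0.675   2.0083] [ 0.7031 -0.6473  0.0378] 0.027097696463570155
rv [0.0004 0.0006 0.0032] 0.003296352613015573 dist 0.008435655782656488
[0.0004 0.0006 0.0032] [-0.0035  0.0006  0.0076]
```

Forces are near zero now, so I'll continue down to the collar.

>>> {"api": "servo_tool", "payload": {
  "series": [
    [0, 0, 0, 0, 0, 0.002, 0],
    [0, 0, 0, 0, 0, 0.004, 0],
    [0, 0, 0, 0, 0, 0.006, 0],
    [0, 0, 0, 0, 0, 0.006, 0]
  ]
}}

```text
time_s: 8.95
eef_pos: [0.5542, -0.0186, 0.1455]
eef_rot: [-0.142, 0.393, 0.877, 0.236]
contact_force: [-0.1, -1.3, -1.5]
grip_width: 0.0275
grip_force: 79.6
```

>>> {"api": "servo_tool", "payload": {
  "series": [
    [0, 0, 0, 0, 0, 0.002, 0],
    [0, 0, 0, 0, 0, 0.004, 0],
    [0, 0, 0, 0, 0, 0.004, 0]
  ]
}}

```text
time_s: 9.25
eef_pos: [0.5547, -0.0187, 0.145]
eef_rot: [-0.14, 0.393, 0.877, 0.237]
contact_force: [-4.3, -7.7, 15.9]
grip_width: 0.0278
grip_force: 81.8
```

Run:
```python
from plan import *
R,p,s=now();print(R.T@s['contact_force'],R.T@s['moment'],s['grip_width'])
show(*crank_target(0),1)
```

```text
[  4.8243  -2.8396 -17.2513] [1.4616 0.6783 0.0008] 0.02782403668560699
rv [0.0025 0.0028 0.0035] 0.005138213587900955 dist 0.0033210755940843535
[0.0025 0.0028 0.0035] [-0.0029  0.0003  0.0015]
```

It's seated, with 17 N down on the collar. I'll start winding about the hub axis.

>>> {"api": "servo_tool", "payload": {
  "series": [
    [0, 0, 0, 0, 0, -0.001, 0],
    [0, 0, 0, 0, 0, -0.001, 0]
  ]
}}

```text
time_s: 9.45
eef_pos: [0.5546, -0.0186, 0.1451]
eef_rot: [-0.14, 0.393, 0.877, 0.237]
contact_force: [-4.2, -6.8, 11.9]
grip_width: 0.0276
grip_force: 81.2
```

>>> {"api": "servo_tool", "payload": {
  "series": [
    [0, 0, 0.13, 0, 0.0007, 0, 0],
    [0, 0, 0.26, -0.0001, 0.0013, 0, 0],
    [0, 0, 0.39, -0.0004, 0.002, 0, 0],
    [0, 0, 0.52, -0.0007, 0.0026, 0, 0],
    [0, 0, 0.65, -0.0008, 0.0032, 0, 0]
  ]
}}

```text
time_s: 9.95
eef_pos: [0.557, -0.0158, 0.1466]
eef_rot: [-0.211, 0.653, 0.705, 0.18]
contact_force: [-4.2, -3.7, 14.4]
grip_width: 0.0273
grip_force: 81.4
```

```bash
cat > st.py <<'E'
from plan import *
R,p,s=now();print("F",R.T@s['contact_force'],"M",R.T@s['moment'],s['grip_width'],"q",s['q'])
_,se,Rs=shaft(np.load("pics/p.npy"));c=p+R@OFF;print("crank in shaft",Rs.T@(c-se),"turn,tilt",Rn.from_matrix(D@R.T@Rs).as_rotvec())
E
python3 st.py
```

```text
F [  4.7384  -4.8517 -13.9302] M [ 1.5303  0.3236 -0.2145] 0.02728210453260769 q [ 0.041   0.5427  0.2997  1.8104 -0.7165  1.1906  0.7999]
crank in shaft [ 0.0047 -0.0003  0.0015] turn,tilt [0.0022 0.0018 0.6501]
```

>>> {"api": "servo_tool", "payload": {
  "series": [
    [0, 0, 0.13, 0, 0.0007, 0, 0],
    [0, 0, 0.26, -0.0001, 0.0013, 0, 0],
    [0, 0, 0.39, -0.0004, 0.002, 0, 0],
    [0, 0, 0.52, -0.0007, 0.0026, 0, 0],
    [0, 0, 0.65, -0.0008, 0.0032, 0, 0]
  ]
}}

```text
time_s: 10.45
eef_pos: [0.5617, -0.0151, 0.1467]
eef_rot: [-0.257, 0.844, 0.459, 0.104]
contact_force: [-0.8, -2.7, 14.1]
grip_width: 0.027
grip_force: 81.2
```

```bash
python3 st.py
```

```text
F [  3.4156  -4.2502 -13.3507] M [ 1.0142  0.2031 -0.1656] 0.02702466423155018 q [-0.0514  0.5632  0.4241  1.8078 -0.7754  1.2288  0.1963]
crank in shaft [ 0.0047 -0.0022  0.0015] turn,tilt [0.0043 0.0039 1.2989]
```

>>> {"api": "servo_tool", "payload": {
  "series": [
    [0, 0, 0.13, 0, 0.0007, 0, 0],
    [0, 0, 0.26, -0.0001, 0.0013, 0, 0],
    [0, 0, 0.39, -0.0004, 0.002, 0, 0],
    [0, 0, 0.52, -0.0007, 0.0026, 0, 0],
    [0, 0, 0.65, -0.0008, 0.0032, 0, 0]
  ]
}}

```text
time_s: 10.95
eef_pos: [0.5656, -0.0171, 0.1452]
eef_rot: [-0.276, 0.947, 0.166, 0.019]
contact_force: [2.6, -2.2, 10.1]
grip_width: 0.0272
grip_force: 80.9
```

```bash
python3 st.py
```

```text
F [ 3.1148 -2.6645 -9.8598] M [ 0.446   0.6495 -0.1799] 0.027237852681995623 q [-0.137   0.5928  0.548   1.8063 -0.8342  1.2698 -0.4037]
crank in shaft [ 0.0035 -0.0035  0.0015] turn,tilt [0.0073 0.0058 1.9482]
```

>>> {"api": "servo_tool", "payload": {
  "series": [
    [0, 0, 0.1, 0, 0.0005, 0, 0],
    [0, 0, 0.2, -0.0001, 0.001, 0, 0],
    [0, 0, 0.3, -0.0003, 0.0015, 0, 0],
    [0, 0, 0.4, -0.0004, 0.002, 0, 0],
    [0, 0, 0.5, -0.0007, 0.0025, 0, 0]
  ]
}}

```text
time_s: 11.45
eef_pos: [0.5669, -0.0199, 0.1434]
eef_rot: [-0.271, 0.958, -0.074, -0.049]
contact_force: [6.0, -1.9, 7.4]
grip_width: 0.0274
grip_force: 80.6
```

```bash
python3 st.py
```

```text
F [ 5.1311 -3.1831 -7.5525] M [ 0.4033  1.3736 -0.146 ] 0.027423071846483824 q [-0.1982  0.6201  0.6429  1.8083 -0.879   1.304  -0.8616]
crank in shaft [ 0.0023 -0.0037  0.0016] turn,tilt [0.0103 0.0078 2.4469]
```

>>> {"api": "servo_tool", "payload": {
  "series": [
    [0, 0, 0.05, 0, 0.0003, 0, 0],
    [0, 0, 0.1, 0, 0.0005, 0, 0],
    [0, 0, 0.15, 0, 0.0008, 0, 0],
    [0, 0, 0.2, 0, 0.001, 0, 0]
  ]
}}

```text
time_s: 11.85
eef_pos: [0.567, -0.0211, 0.1427]
eef_rot: [-0.265, 0.947, -0.168, -0.075]
contact_force: [7.7, -3.3, 6.1]
grip_width: 0.0273
grip_force: 80.6
```

```bash
python3 st.py; python3 -c "
from h import *
c=wshot('w5')"
```

```text
F [ 6.6745 -3.019  -7.3403] M [ 0.5165  1.4282 -0.1554] 0.027274224355159117 q [-0.2218  0.6322  0.6804  1.8097 -0.8966  1.3187 -1.0432]
crank in shaft [ 0.0018 -0.0036  0.0016] turn,tilt [0.0112 0.0087 2.645 ]
```

>>> {"api": "servo_tool", "payload": {
  "series": [
    [0, 0, 0.05, 0.0005, 0, 0, 0],
    [0, 0, 0.1, 0.001, 0, 0, 0],
    [0, 0, 0.15, 0.001, 0.0003, 0, 0],
    [0, 0, 0.2, 0.001, 0.0005, 0, 0]
  ]
}}

```text
time_s: 12.3
eef_pos: [0.5671, -0.0224, 0.1418]
eef_rot: [-0.256, 0.925, -0.262, -0.101]
contact_force: [5.5, -4.1, 6.1]
grip_width: 0.0276
grip_force: 80.6
```

```bash
python3 st.py
```

```text
F [ 4.3928 -2.5014 -7.6048] M [ 0.3908  1.2814 -0.3831] 0.027555147583270514 q [-0.2446  0.6462  0.718   1.8097 -0.9136  1.3357 -1.2277]
crank in shaft [ 0.001  -0.0036  0.0016] turn,tilt [0.0108 0.0086 2.8457]
```

>>> {"api": "servo_tool", "payload": {
  "series": [
    [0, 0, 0.04, 0, 0.0002, 0, 0],
    [0, 0, 0.08, 0, 0.0004, 0, 0],
    [0, 0, 0.08, 0, 0.0004, 0, 0]
  ]
}}

```text
time_s: 12.6
eef_pos: [0.5669, -0.0229, 0.1415]
eef_rot: [-0.251, 0.914, -0.298, -0.111]
contact_force: [4.9, -3.8, 6.2]
grip_width: 0.027
grip_force: 80.7
```

```bash
python3 st.py
python3 - <<'E'
from h import *
from workcell import optics
t=optics.read_camera("top")["color"];s=optics.read_camera("side")["color"]
f=lambda im,x,y:cv2.resize(im[y:y+60,x:x+60],(400,400),interpolation=2)
cv2.imwrite("pics/c2.png",np.hstack([f(t,280,200),f(s,310,190)]))
E
```

```text
F [ 3.5654 -2.7194 -7.5599] M [ 0.4755  1.2664 -0.5555] 0.026970134713277878 q [-0.2539  0.6515  0.733   1.8106 -0.9203  1.3419 -1.2992]
crank in shaft [ 0.0009 -0.0034  0.0016] turn,tilt [0.0112 0.0083 2.9237]
```

View pics/c2.png

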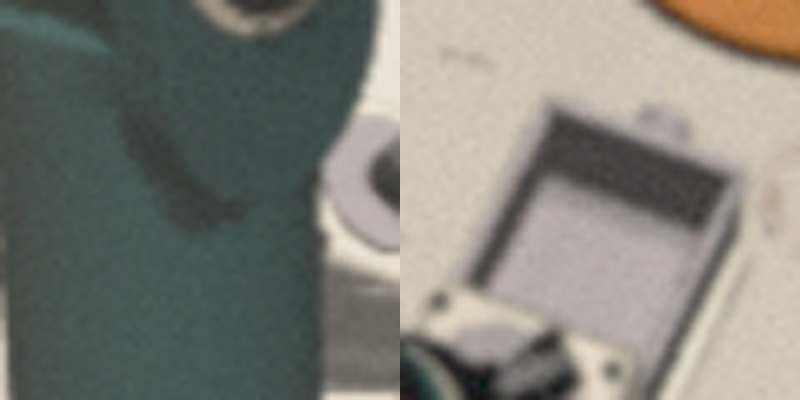

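The trough is empty and the torque is rising (0.56 N m), so the pusher is home. I'll ease the torque and lift along the shaft.

>>> {"api": "servo_tool", "payload": {
  "series": [
    [0, 0, -0.1, 0, -0.0005, 0, 0],
    [0, 0, -0.18, 0, -0.001, -0.001, 0],
    [0, 0, -0.18, 0, -0.001, -0.003, 0]
  ]
}}

```text
time_s: 13.0
eef_pos: [0.5662, -0.0218, 0.1429]
eef_rot: [-0.261, 0.937, -0.214, -0.09]
contact_force: [7.3, 2.5, -6.8]
grip_width: 0.0273
grip_force: 78.9
```

```bash
python3 st.py
```

```text
F [ 7.4969 -2.1449  6.7265] M [ 0.2243  2.1135 -0.0264] 0.027300464815989564 q [-0.2318  0.6391  0.6979  1.8077 -0.9011  1.3312 -1.1363]
crank in shaft [ 0.0023 -0.003   0.0021] turn,tilt [0.0053 0.0058 2.7441]
```

>>> {"api": "servo_tool", "payload": {
  "series": [
    [0, 0, 0, 0.001, -0.0005, -0.002, 0],
    [0, 0, 0, 0.002, -0.0005, -0.005, 0],
    [0, 0, 0, 0.002, -0.0005, -0.01, 0],
    [0, 0, 0, 0.002, -0.0005, -0.014, 0]
  ]
}}

```text
time_s: 13.4
eef_pos: [0.5672, -0.0288, 0.1538]
eef_rot: [-0.261, 0.937, -0.214, -0.093]
contact_force: [2.6, 2.4, -2.1]
grip_width: 0.0273
grip_force: 79.4
```

```bash
python3 st.py
```

```text
F [ 2.0786 -2.0816  2.8915] M [ 0.1124  0.7398 -0.0232] 0.027265671682541674 q [-0.2253  0.6327  0.7065  1.7901 -0.886   1.357  -1.1477]
crank in shaft [ 0.0022 -0.003   0.0151] turn,tilt [-0.0012  0.0029  2.7464]
```

>>> {"api": "servo_tool", "payload": {
  "series": [
    [0, 0, 0, 0, 0, -0.01, 0],
    [0, 0, 0, 0, 0, -0.025, 0],
    [0, 0, 0, 0, 0, -0.045, 0],
    [0, 0, 0, 0, 0, -0.07, 0],
    [0, 0, 0, 0, 0, -0.09, 0]
  ]
}}

```text
time_s: 13.9
eef_pos: [0.5718, -0.08, 0.2319]
eef_rot: [-0.259, 0.937, -0.215, -0.093]
contact_force: [0.2, 0.3, -2.0]
grip_width: 0.0275
grip_force: 79.6
```

```bash
python3 st.py
cat >> plan.py <<'E'
def flat(hub,az,zb):
    x=np.array([np.cos(az),np.sin(az),0]);z=np.array([0,0,-1.]);R=np.c_[x,np.cross(z,x),z]
    return R,np.array([*hub,zb])-R@OFF
E
python3 - <<'E'
from plan import *
R,p=flat((.5288,.3395),np.deg2rad(141),.19);print(p)
R0,p0,_=now();show(R,p,5)
w=Rn.from_matrix(R0.T@R).as_rotvec();
for k in range(6):
    Q=R0@Rn.from_rotvec(w*k/5).as_matrix();print(np.rad2deg(np.arctan2(Q[1,0],Q[0,0])),Q[:,2])
E
```

```text
F [0.6061 0.6085 1.8016] M [-0.6383  0.4146  0.0146] 0.02752317824018298 q [-0.1754  0.5756  0.7587  1.6792 -0.8043  1.5048 -1.196 ]
crank in shaft [ 0.0012 -0.0004  0.1086] turn,tilt [0.0024 0.0001 2.7483]
[0.5244 0.3424 0.2101]
rv [-0.5108 -0.6269 -2.8077] 2.9217909236310526 dist 0.4256022625662419
[-0.1022 -0.1254 -0.5615] [-0.0372 -0.0591  0.0487]
[-0.1022 -0.1254 -0.5615] [ 0.0068 -0.0727  0.0437]
[-0.1022 -0.1254 -0.5615] [ 0.0502 -0.0603  0.033 ]
[-0.1022 -0.1254 -0.5615] [ 0.0785 -0.0259  0.0202]
[-0.1022 -0.1254 -0.5615] [0.0824 0.0191 0.0094]
-21.7870863648446 [-0.0619  0.5253 -0.8486]
10.650622274947038 [-0.2007  0.4499 -0.8703]
42.65227525737421 [-0.2731  0.3133 -0.9095]
75.31831522780561 [-0.2552  0.1611 -0.9534]
108.41513137917197 [-0.1528  0.0437 -0.9873]
141.00000000000003 [ 0.  0. -1.]
```

>>> {"api": "servo_tool", "payload": {
  "series": [
    [-0.02, -0.025, -0.112, -0.007, -0.012, 0.01, 0],
    [-0.041, -0.05, -0.225, -0.015, -0.024, 0.019, 0],
    [-0.061, -0.075, -0.337, -0.022, -0.035, 0.029, 0],
    [-0.082, -0.1, -0.449, -0.03, -0.047, 0.039, 0],
    [-0.102, -0.125, -0.561, -0.037, -0.059, 0.049, 0]
  ]
}}

```text
time_s: 14.4
eef_pos: [0.5623, 0.0058, 0.2262]
eef_rot: [-0.24, 0.964, 0.076, -0.086]
contact_force: [-0.5, 0.4, -2.5]
grip_width: 0.0273
grip_force: 79.6
```

>>> {"api": "servo_tool", "payload": {
  "series": [
    [-0.02, -0.025, -0.112, 0.001, -0.015, 0.009, 0],
    [-0.041, -0.05, -0.225, 0.003, -0.029, 0.017, 0],
    [-0.061, -0.075, -0.337, 0.004, -0.044, 0.026, 0],
    [-0.082, -0.1, -0.449, 0.005, -0.058, 0.035, 0],
    [-0.102, -0.125, -0.561, 0.007, -0.073, 0.044, 0]
  ]
}}

```text
time_s: 14.9
eef_pos: [0.5531, 0.0905, 0.2217]
eef_rot: [-0.2, 0.909, 0.358, -0.071]
contact_force: [0.3, 0.5, -2.6]
grip_width: 0.0274
grip_force: 79.6
```

>>> {"api": "servo_tool", "payload": {
  "series": [
    [-0.02, -0.025, -0.112, 0.01, -0.012, 0.007, 0],
    [-0.041, -0.05, -0.225, 0.02, -0.024, 0.013, 0],
    [-0.061, -0.075, -0.337, 0.03, -0.036, 0.02, 0],
    [-0.082, -0.1, -0.449, 0.04, -0.048, 0.026, 0],
    [-0.102, -0.125, -0.561, 0.05, -0.06, 0.033, 0]
  ]
}}

```text
time_s: 15.4
eef_pos: [0.544, 0.1748, 0.2176]
eef_rot: [-0.143, 0.777, 0.61, -0.051]
contact_force: [0.2, -0.6, -2.5]
grip_width: 0.0273
grip_force: 79.5
```

>>> {"api": "servo_tool", "payload": {
  "series": [
    [-0.02, -0.025, -0.112, 0.016, -0.005, 0.004, 0],
    [-0.041, -0.05, -0.225, 0.031, -0.01, 0.008, 0],
    [-0.061, -0.075, -0.337, 0.047, -0.016, 0.012, 0],
    [-0.082, -0.1, -0.449, 0.063, -0.021, 0.016, 0],
    [-0.102, -0.125, -0.561, 0.078, -0.026, 0.02, 0]
  ]
}}

```text
time_s: 15.9
eef_pos: [0.5344, 0.259, 0.2135]
eef_rot: [-0.075, 0.58, 0.811, -0.026]
contact_force: [0.7, 1.1, -2.1]
grip_width: 0.0271
grip_force: 79.5
```

```bash
python3 st.py
python3 - <<'E'
from plan import *
R,p=flat((.5288,.3395),np.deg2rad(141),.15);show(R,p,1)
E
```

```text
F [0.6575 1.3175 2.0073] M [-0.1973 -0.199  -0.0324] 0.027059105651229952 q [-0.6505  0.4438  0.2727  1.6607 -0.2326  1.1863  0.0356]
crank in shaft [ 0.2137 -0.1557 -0.083 ] turn,tilt [-0.3289 -0.4016  0.4282]
rv [-0.1006 -0.1252 -0.5595] 0.5821173605623976 dist 0.09453988563238351
[-0.1006 -0.1252 -0.5595] [0.078  0.0235 0.048 ]
```

>>> {"api": "servo_tool", "payload": {
  "series": [
    [-0.02, -0.025, -0.112, 0.016, 0.005, 0.005, 0],
    [-0.04, -0.05, -0.224, 0.031, 0.009, 0.015, 0],
    [-0.06, -0.075, -0.336, 0.047, 0.014, 0.027, 0],
    [-0.08, -0.1, -0.448, 0.062, 0.019, 0.038, 0],
    [-0.101, -0.125, -0.56, 0.078, 0.0235, 0.048, 0]
  ]
}}

```text
time_s: 16.4
eef_pos: [0.5248, 0.3422, 0.1697]
eef_rot: [0.0, 0.334, 0.943, 0.0]
contact_force: [0.6, -0.4, -1.6]
grip_width: 0.0273
grip_force: 79.5
```

>>> {"api": "servo_tool", "payload": {
  "series": [
    [0, 0, 0, 0, 0, 0, 0],
    [0, 0, 0, 0, 0, 0, 0]
  ]
}}

```text
time_s: 16.6
eef_pos: [0.5247, 0.3418, 0.17]
eef_rot: [-0.001, 0.336, 0.942, -0.0]
contact_force: [0.1, 0.0, -2.0]
grip_width: 0.0276
grip_force: 79.5
```

Run:
```python
from plan import *
R,p=flat((.5288,.3395),np.deg2rad(141),.02);show(R,p,1)
c=wshot('w6');print(c['T'].round(4))
```

```text
rv [-0.0008 -0.0015 -0.0055] 0.005757208878611236 dist 0.12986508475371458
[-0.0008 -0.0015 -0.0055] [0.0004 0.0004 0.1299]
[[-0.7737  0.6336 -0.0017  0.5247]
 [ 0.6336  0.7737  0.0003  0.3418]
 [ 0.0015 -0.0008 -1.      0.17  ]
 [ 0.      0.      0.      1.    ]]
```

View pics/w6.png

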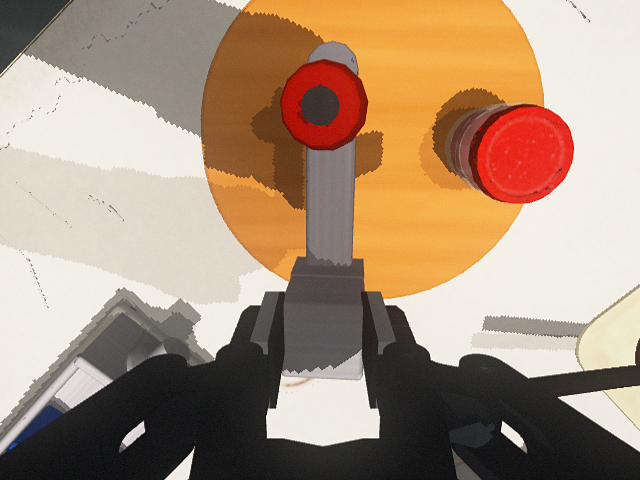

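The board edge passes through about (202,125), (380,298), (544,108), (480,258) and (228,215). The jam lid is centred at about (523,154).

Run:
```python
from plan import *
c=cam('w6');P=np.array([onz(c,u,v,.016)[:2] for u,v in((202,125),(380,298),(544,108),(480,258),(228,215))])
f=least_squares(lambda x:np.linalg.norm(P-x,axis=1)-.125,[.51,.39]);print(f.x,f.fun)
print("jam",onz(c,523,154,.091))
h=np.array([.5288,.3395]);g=h+.08*np.array([np.cos(2.461),np.sin(2.461)]);print(h-f.x,g-f.x,np.linalg.norm(h-f.x),np.linalg.norm(g-f.x))
```

```text
[0.5108 0.402 ] [-0.0006  0.0002 -0.0028  0.0002 -0.0022]
jam [0.5598 0.4586 0.091 ]
[ 0.018  -0.0625] [-0.0442 -0.0121] 0.06500036366078198 0.0458268242463504
```

The board centre is (0.511,0.402), so the planned spot is well inside it. Lowering now.

>>> {"api": "servo_tool", "payload": {
  "series": [
    [-0.001, -0.0015, 0, 0, 0, 0.035, 0],
    [-0.001, -0.0015, 0, 0, 0, 0.07, 0],
    [-0.001, -0.0015, 0, 0, 0, 0.1, 0],
    [-0.001, -0.0015, 0, 0, 0, 0.118, 0],
    [-0.001, -0.0015, 0, 0, 0, 0.125, 0]
  ]
}}

```text
time_s: 17.15
eef_pos: [0.5244, 0.3407, 0.0429]
eef_rot: [-0.0, 0.337, 0.942, -0.001]
contact_force: [-0.7, 0.9, -1.5]
grip_width: 0.0272
grip_force: 79.5
```

>>> {"api": "servo_tool", "payload": {
  "series": [
    [0, 0, 0, 0, 0, 0.002, 0],
    [0, 0, 0, 0, 0, 0.004, 0],
    [0, 0, 0, 0, 0, 0.006, 0],
    [0, 0, 0, 0, 0, 0.006, 0]
  ]
}}

```text
time_s: 17.55
eef_pos: [0.5244, 0.3437, 0.0393]
eef_rot: [0.0, 0.335, 0.942, 0.001]
contact_force: [-0.3, -0.2, -3.2]
grip_width: 0.0276
grip_force: 79.5
```

```bash
python3 st.py
```

```text
F [ 0.1172 -0.3981  3.1526] M [-0.0086  0.0151  0.0094] 0.027592928933337105 q [-0.7291  0.6365  0.13    1.7799 -0.1174  0.7302  0.3509]
crank in shaft [ 0.1945 -0.1493 -0.2759] turn,tilt [-0.352  -0.4317 -0.1583]
```

>>> {"api": "servo_tool", "payload": {
  "series": [
    [0, 0, 0, 0, 0, 0.001, 0],
    [0, 0, 0, 0, 0, 0.002, 0],
    [0, 0, 0, 0, 0, 0.003, 0],
    [0, 0, 0, 0, 0, 0.003, 0]
  ]
}}

```text
time_s: 17.95
eef_pos: [0.5243, 0.3436, 0.0362]
eef_rot: [0.0, 0.335, 0.942, 0.001]
contact_force: [-0.7, -0.7, 4.5]
grip_width: 0.0271
grip_force: 80.2
```

```bash
python3 st.py
```

```text
F [ 0.1124 -0.9344 -4.4695] M [ 0.4416  0.0917 -0.0726] 0.02707405995604996 q [-0.7286  0.6411  0.1293  1.7805 -0.118   0.7256  0.3515]
crank in shaft [ 0.1932 -0.1482 -0.2784] turn,tilt [-0.3526 -0.4315 -0.1583]
```

It's on the board with 4.5 N contact. I'll release it and retreat straight up.

>>> {"api": "servo_tool", "payload": {
  "newtons": 20,
  "series": [
    [0, 0, 0, 0, 0, 0.001, 0],
    [0, 0, 0, 0, 0, 0.001, 0.45],
    [0, 0, 0, 0, 0, 0, 0.7],
    [0, 0, 0, 0, 0, 0, 1],
    [0, 0, 0, 0, 0, 0, 1]
  ]
}}

```text
time_s: 18.45
eef_pos: [0.5239, 0.3434, 0.0353]
eef_rot: [-0.0, 0.335, 0.942, 0.001]
contact_force: [-0.7, -0.6, -0.3]
grip_width: 0.0796
grip_force: 0.0
```

>>> {"api": "servo_tool", "payload": {
  "series": [
    [0, 0, 0, 0, 0, 0, 1],
    [0, 0, 0, 0, 0, -0.02, 1],
    [0, 0, 0, 0, 0, -0.06, 1],
    [0, 0, 0, 0, 0, -0.1, 1],
    [0, 0, 0, 0, 0, -0.14, 1]
  ]
}}

```text
time_s: 18.95
eef_pos: [0.5237, 0.343, 0.1767]
eef_rot: [-0.0, 0.335, 0.942, 0.001]
contact_force: [1.1, 0.3, -0.1]
grip_width: 0.0853
grip_force: 0.0
```

>>> {"api": "servo_tool", "payload": {
  "series": [
    [0, 0, 0, 0, 0, 0, 1],
    [0, 0, 0, 0, 0, 0, 1]
  ]
}}

```text
time_s: 19.15
eef_pos: [0.5243, 0.3435, 0.1765]
eef_rot: [0.0, 0.335, 0.942, 0.002]
contact_force: [-0.7, -0.2, -0.8]
grip_width: 0.0853
grip_force: 0.0
```

Run:
```python
from plan import *
from workcell import optics
c=wshot('w7');s=optics.read_camera("side")
cv2.imwrite("pics/fin.png",np.hstack([cv2.resize(c['color'][:,80:560],(400,400)),cv2.resize(s['color'][120:240,310:430],(400,400),interpolation=2)]))
```

```text
(no output)
```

View pics/fin.png

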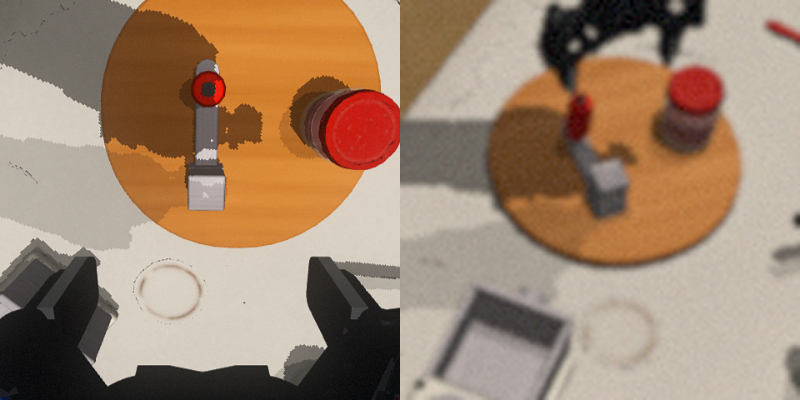

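The crank lies flat and wholly on the board (hub at (206,190), grip at (208,89)). The jam jar is undisturbed and the trough is empty, so I'm handing in the job.

```bash
python3 -c "
from workcell import job_done;print(job_done())"
```

```text
the job is handed in; nothing more can be done
None
```

I wound the pusher home with the crank, lifted the crank off, laid it flat on the board beside the jam jar and handed the job in; no verdict came back.

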